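# Seat a jar in the spring-loaded jar opener

## Robot

A 6-joint arm with a two-finger parallel gripper is mounted at the origin on the work surface. World frame = base frame: x ahead of the robot, y to its left, z up, the work surface at z = 0. Lengths are in m, angles in rad, forces in N, time in s.
With the tool pointing down it reaches from about 0.275 to 1 m from the base axis. Payload 8.4 kg.
Tool frame: the origin (TCP) lies between the finger pads; the fingertips stand 25 mm ahead of it and the grasp point (between the pads) lies 6 mm ahead of it (manip.tips_ahead is the distance from the TCP to the fingertips, in m); z points along the fingers, y is the direction in which the jaws open and shut (so a half turn about z gives the same grasp; the last joint's range is limited). The gripper opens to 85 mm and grips with 20 to 120 N. Pads are 22 mm wide; open, the fingers measure 114 mm over their backs; the gripper's body (76 mm by 85 mm) begins 54 mm behind the grasp point. The pads swing forward as they close: fully open they stand 13 mm farther back than shut.
Start: joints at [-1.27, 0.353, 1.633, -0, 1.155, -0.002], TCP at [0.186, -0.597, 0.256] pointing down, gripper open.
Joint ranges: [-2.63, 2.63], [-0.92, 2.1], [0.06, 2.66], [-1.3, 4.44], [0, 2.69], [-3.02, 3.02]. Speed limits (rad/s): [2.22, 2.22, 2.79, 3.14, 3.14, 3.14].

## Interface

Orientations are given as a unit quaternion [x, y, z, w].
In Python, from bench import manip gives the robot as it stands. The module is installed in compiled form; this text tells all that it offers.
- The arm moves only by the shell command python3 -m jog 'ROWS' [OPENING] [FORCE]. ROWS is JSON, one flat list of numbers, 6 for each row, row after row: the shift along the tool's x, y, z in cm, then the turn, a rotation vector about the tool's x, y, z in degrees. A call has 1 to 20 rows; each row is the pose to reach, as a shift and turn from the pose measured when the call began, along the tool's axes at that moment; what a row does not reach only later rows make up. A row lasts 1/12 s, in which the tool goes at most 41.7 mm and 7.16 degrees, less where a joint would pass 70% of its speed; a pose out of reach is approached as far as the arm can. A call with a gripper value outside its range is refused whole. OPENING is the gripper's target within -1 to 1 (fully open at 1, half-way at 0, shut at -1), set as the call begins (- or left out, the last holds). The fingers move at their own pace and stop on an object; FORCE is the grip in N (left out, the last holds). Time passes only in rows, so rows that repeat a pose let the fingers close. It gives the time, the measured TCP pose, the force and the opening at its end, in the units of the state.
- manip.observe(): the state, without advancing time (a new reading comes with each control period).
- manip.get_image(name): name is "scene" or "top"; returns the picture (400x640x3 uint8, blue, green, red); there is no depth.
- manip.camera_model(name): a dict with "mtx" (3x3 intrinsics, pixels), "rvec" (rotation vector, rad) and "tvec" (3), from world to camera coordinates, as OpenCV has them. Camera axes: x right, y down, z forward; pixel columns grow to the right and rows downward; lengths in m; the calibration is good to about 2 mm. A picture is of the moment at which its call begins. camera_model takes no time and is no camera call.
- manip.job_done(): hands the job in, once; it reports no verdict.
The state is a dict: "time_s": time; "qpos": joint angles; "qvel": joint speeds; "joint_efforts": joint torques, N m; "tcp_pos": TCP position; "orientation": TCP orientation; "contact_force": force on the tool from outside, world axes, zero at the start; "torque": the same for the moment, N m; "width": opening from 0.0 (shut) to 1.0 (fully open).
Only numpy, scipy, OpenCV 4.12 (cv2) and the standard library are available. Lean on these libraries where they do the work, as an engineer would, in place of code of your own. Each camera call takes 0.05 s, during which the arm holds its last target. There are 200 camera calls.

## Task

Stand the lidded jar of preserves in the jar opener, upright in the lane between the two low rails, and let go of it. Then turn the opener's spring-return knob clockwise until its jaw has pushed the jar up against the back stop and stops there; keep it pinched firmly for about a second, with about the push of a one-kilo weight and no more than a quarter over that or the glass cracks, and let the knob go so that it springs fully home and the jar is left standing in the lane. Work the jaw by the knob only, not by its arm, do not tip the jar over, and leave the empty jars where they are.

Things in the scene. Friction and masses are not known exactly. Their poses are not given: they have to be found in the camera images.
- opener: Fixed steel jar opener. Origin: underside of its base plate at the middle of the lane; z up, x along the lane from its open front (robot side) to the back stop, y left. Base plate 10 mm thick, x -90 to 110 mm, y -150 to 55 mm. The lane lies along x at y = 0 between two rails 70 mm apart (inside), 8 mm thick, x -70 to 60 mm, tops at z = 22 mm.
- lane (a point): Point on the lane's floor (z = 10 mm) at opener x = -10, y = 0: a jar centred here is clear of the back stop and of the jaw at home. The back stop, an upright aluminium plate across the lane, 60 mm wide, top at z = 74 mm, is clamped at a different place every time: its front face lies anywhere from opener x = 35 to 65 mm (not reported).
- knob (a joint): Spring-return knob: round, black ribbed rubber (grippy), 66 mm in diameter, 70 to 110 mm above the table, on an upright shaft right of the lane (opener x = 0, y = -100 mm). Rad: 0 = home, grows clockwise seen from above, to 1.45 with no jar. Spring torque 0.06 N m at home, 0.2 at 1.2 rad. With a jar in the lane it is stopped somewhere between about 0.6 and 1.3 rad.
- knob_grip (a point): Point on the knob's axis 92 mm above the table, the height at which to grip the knob (any finger direction).
- swing_arm: Flat steel arm under the knob, 100 mm long, 10 mm wide, 26 to 40 mm above the table, turned by the knob through a spring (10 N m/rad, gives up to 0.3 rad). Origin on the knob's axis at table height; points along its own -x, at home to the opener's front, 20 degrees in towards the lane. Its end carries the jaw, an upright rubber roller 28 mm thick: 10 N there takes 1 N m at the knob.
- full_jar: Loose closed jar of preserves, amber glass with a flat steel screw lid: the only jar with a lid. Round, 62 mm in diameter, 115 mm tall (lid 62 mm in diameter, top 22 mm), about 0.3 kg. Origin at the centre of its underside, z up.
- empty_jar1: Empty open clear-glass jar, 62 mm in diameter, 105 mm tall, neck 54 mm. Bystander. Origin at the centre of its underside.
- empty_jar2: A second such empty open jar. Bystander.
- empty_jar3: A third such empty open jar. Bystander.
Things that resemble listed ones, but are neither listed nor needed, are in the scene too. What is shaped like the full_jar but purple or yellow is not meant.

How it is judged:
On the way, in this order (a step that is already met when the one before it is completed fails the run):
1. the lidded jar stands upright in the lane between the rails, let go of, with the knob still at home (x of full_jar in the frame of opener between -0.045 and 0.055 m and y of full_jar in the frame of opener between -0.012 and 0.012 m and z of full_jar in the frame of opener between 0.005 and 0.015 m and angle between full_jar's own z axis and vertical below 0.08 rad and contact force between the fingers and full_jar below 0.3 N and value of joint knob below 0.15 rad and linear speed of full_jar below 0.02 m/s), for 0.2 s.
2. the jaw, driven by the knob, pinches the standing jar against the back stop with more than 6 N for 0.3 s (x of full_jar in the frame of opener between -0.045 and 0.055 m and y of full_jar in the frame of opener between -0.012 and 0.012 m and z of full_jar in the frame of opener between 0.005 and 0.015 m and angle between full_jar's own z axis and vertical below 0.08 rad and contact force between the fingers and full_jar below 0.3 N and contact force between swing_arm and full_jar above 6 N and value of joint knob above 0.5 rad), for 0.3 s.
At the end, for the whole second after the job is handed in: The knob is back home (within 0.08 rad) and the lidded jar stands still and upright (within 0.08 rad) on the lane's floor between the rails, its centre within 12 mm of the lane's middle line and between 45 mm before and 55 mm behind the opener's origin (x of full_jar in the frame of opener between -0.045 and 0.055 m and y of full_jar in the frame of opener between -0.012 and 0.012 m and z of full_jar in the frame of opener between 0.005 and 0.015 m and angle between full_jar's own z axis and vertical below 0.08 rad and value of joint knob below 0.08 rad and linear speed of full_jar below 0.02 m/s); the robot touches nothing.
It fails at once if the jaw presses the jar with more than 13.5 N (the glass cracks) (contact force between swing_arm and full_jar above 13.5 N).
It fails at once if the lidded jar is tipped over (more than 0.6 rad) (angle between full_jar's own z axis and vertical above 0.6 rad).
It fails at once if the fingers push the swing arm or its jaw directly (contact force between the fingers and swing_arm above 1.5 N).
It fails at once if an empty jar is shifted by more than 40 mm (distance of any of empty_jar1, empty_jar2, empty_jar3 from where it was at the start of the episode above 0.04 m).
It also fails if it takes over 70 s, if anything falls off the work surface, if the arm or the gripper's body presses on something with over 40 N, if the wrist force passes 120 N, or if a joint passes its speed limit or range.

## Working session

There is one attempt and no reset: what is moved stays moved. The work goes in short steps, Python scripts to look and compute and a shell command to move; the robot and the scene stay as the last step left them, time stands still between calls to the robot, and variables do not carry over. Pictures are saved under pics/ and viewed, about 8 in all and at most 12, crops included, and the job is handed in when it is done.

```bash
mkdir -p pics; cat > h.py <<'E'
import numpy as np, cv2
from bench import manip
from scipy.spatial.transform import Rotation as R
def cam(n):
    c=manip.camera_model(n); K=np.array(c['mtx'],float); Rm=cv2.Rodrigues(np.array(c['rvec'],float))[0]; t=np.array(c['tvec'],float).ravel()
    return K,Rm,t
def ray(n,u,v):
    K,Rm,t=cam(n); d=Rm.T@np.linalg.solve(K,[u,v,1.]); return -Rm.T@t,d/np.linalg.norm(d)
def onz(n,u,v,z):
    o,d=ray(n,u,v); return o+d*(z-o[2])/d[2]
def proj(n,p):
    K,Rm,t=cam(n); q=K@(Rm@np.array(p,float)+t); return q[:2]/q[2]
def two(a,b):
    (o1,d1),(o2,d2)=ray('scene',*a),ray('top',*b)
    s=np.linalg.lstsq(np.c_[d1,-d2],o2-o1,rcond=None)[0]
    p,q=o1+s[0]*d1,o2+s[1]*d2; return (p+q)/2,np.linalg.norm(p-q)
E
python3 - <<'E'
from h import *
for n in('scene','top'):
    cv2.imwrite(f'pics/{n}0.png',manip.get_image(n)); print(n,ray(n,320,200))
print(manip.observe())
E
```

```text
scene (array([ 1.07626465, -0.71702147,  1.12264198]), array([-0.41060382,  0.51901773, -0.74968333]))
top (array([0.38757575, 0.00849807, 1.26791865]), array([ 0.10445585,  0.00530096, -0.9945154 ]))
{'time_s': 0.1, 'qpos': array([-1.27039519e+00,  3.53582328e-01,  1.63406715e+00, -3.18944137e-05,
        1.15519249e+00, -2.35055938e-03]), 'qvel': array([-0.00083439, -0.00161619, -0.0014671 , -0.00070421,  0.00140428,
       -0.00021771]), 'joint_efforts': array([ 3.17040235e-05, -6.06358910e+01, -3.42819500e+01, -1.27439266e-04,
        3.90587171e-03, -2.55047661e-05]), 'tcp_pos': array([ 0.18624522, -0.59618791,  0.25563143]), 'orientation': array([ 9.88563373e-01,  1.50804735e-01, -1.07169522e-04, -6.15568126e-04]), 'contact_force': array([-0.48034467, -0.398302  , -0.27261001]), 'torque': array([ 0.01243261,  0.00897389, -0.00046094]), 'width': 0.9989323077192553}
```

View pics/scene0.png

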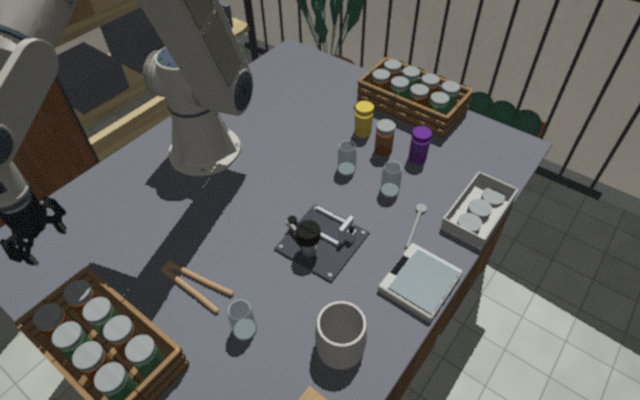

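View pics/top0.png

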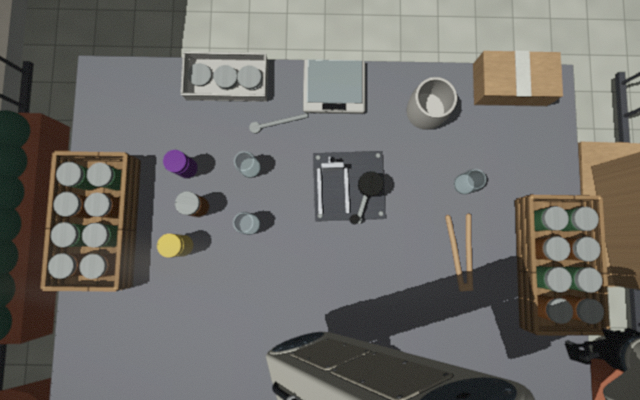

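```bash
python3 - <<'E'
from h import *
t=cv2.imread('pics/top0.png');s=cv2.imread('pics/scene0.png')
f=lambda im,k:cv2.resize(im,None,fx=k,fy=k,interpolation=cv2.INTER_CUBIC)
A=f(t[140:230,300:400],6); cv2.imwrite('pics/c1.png',A)  # 600x540
B=np.zeros((600,800,3),np.uint8)
B[:,:400]=f(s[190:290,270:370],6)[:600,:400] if 0 else 0
b=f(s[195:285,270:375],5); B[:450,:525]=b
c=f(s[115:160,370:400],6); B[:270,530:710]=c
d=f(t[185:220,170:210],6); B[280:490,530:770]=d
cv2.imwrite('pics/c2.png',B)
E
```

```text
(no output)
```

View pics/c1.png

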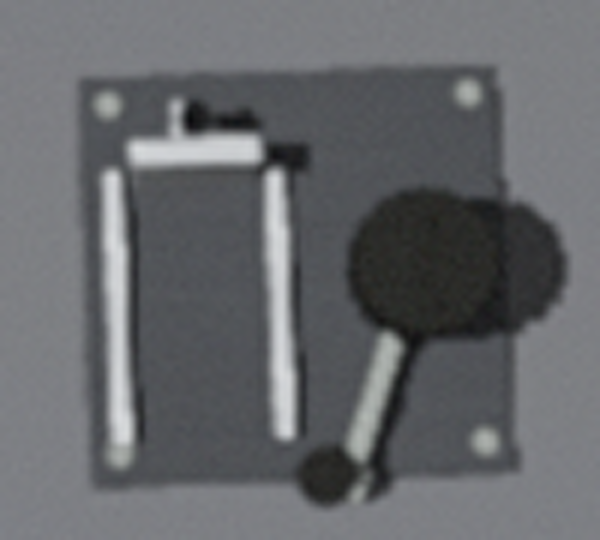

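View pics/c2.png

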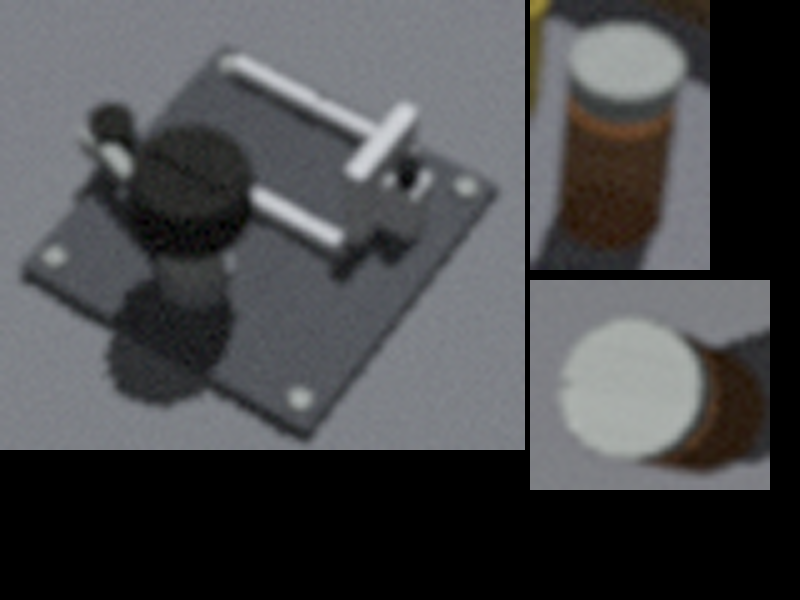

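The crops show the lidded jar (top view lid ≈ (187,203), scene ≈ (386,125)). They also show the opener plate corners, its rails, and the knob (top ≈ (370,183)), with the arm at home pointing to the front. Next I compute positions.

```bash
python3 - <<'E'
from h import *
from scipy.optimize import least_squares
t=cv2.imread('pics/top0.png');s=cv2.imread('pics/scene0.png')
def lid(im,x0,y0,x1,y1,th=130):
    g=cv2.cvtColor(im,cv2.COLOR_BGR2HSV)[y0:y1,x0:x1]; m=((g[...,2]>th)&(g[...,1]<40)).astype(np.uint8)
    k,l,st,c=cv2.connectedComponentsWithStats(m); i=1+np.argmax(st[1:,4]); 
    cn=max(cv2.findContours((l==i).astype(np.uint8),0,1)[0],key=cv2.contourArea)
    return cv2.fitEllipse(cn),(x0,y0)
for n,im,b,th in(('scene',s,(373,116,398,130),140),('top',t,(172,188,204,217),145)):
    (e,o)=lid(im,*b,th); print(n,e,o); 
    globals()[n]=np.array(e[0])+o
print(scene,top)
p,err=two(scene,top);print('lid',p,err, onz('top',*top,.115),onz('scene',*scene,.115))
T=lambda x,y:(300+(x+.5)/6-.5,140+(y+.5)/6-.5)
S=lambda x,y:(270+(x+.5)/5-.5,195+(y+.5)/5-.5)
obj=np.array([[.11,.055],[.11,-.15],[-.09,-.15],[-.09,.055]])
tc=[T(80,78),T(495,68),T(520,468),T(95,487)]
sc=[S(497,185),S(310,431),S(22,266),S(225,48)]
for a,b in zip(sc,tc): print('corner',two(a,b))
for n,c in(('top',tc),('scene',sc)):
    w=np.array([onz(n,*q,.01)[:2] for q in c])
    f=lambda v:((obj@np.array([[np.cos(v[2]),np.sin(v[2])],[-np.sin(v[2]),np.cos(v[2])]])+v[:2])-w).ravel()
    r=least_squares(f,[.5,0,0]);print(n,r.x,np.degrees(r.x[2]),(r.fun*1e3).round(1))
for a in((112,170),(123,445),(275,170),(287,438)):print('rail',onz('top',*T(*a),.022))
print('knobtop',onz('top',*T(425,262),.11), 'scene',onz('scene',*S(190,175),.11), two(S(190,175),T(425,262)))
print('stop front mid', onz('top',*T(196,165),.074),'jawtop',onz('top',*T(327,474),.06))
E
```

```text
scene ((12.260673522949219, 8.615762710571289), (9.606011390686035, 18.333473205566406), 94.47265625) (373, 116)
top ((13.96360969543457, 14.557966232299805), (21.57606315612793, 22.695518493652344), 55.49412155151367) (172, 188)
[385.26067352 124.61576271] [185.9636097  202.55796623]
lid [0.4970413  0.36639139 0.11784916] 0.0009077131328969667 [0.49697079 0.36695175 0.115     ] [0.49565942 0.36988286 0.115     ]
corner (array([0.65836733, 0.03823511, 0.01340299]), np.float64(0.0011658814090101926))
corner (array([ 0.66823874, -0.16248383,  0.01218065]), np.float64(0.005149662076922141))
corner (array([ 0.47276615, -0.17403993,  0.01401482]), np.float64(0.004259831972893135))
corner (array([0.46146182, 0.02904407, 0.00830094]), np.float64(0.004563539383683503))
top [ 0.55168288 -0.02189376  0.05243733] 3.004437593375283 [-0.   0.9  2.6 -1.4 -1.8 -0.3 -0.8  0.8]
scene [ 0.553199   -0.01802392  0.0536571 ] 3.0743256069689946 [ 2.6  1.8  1.8 -2.3 -0.8 -2.  -3.6  2.5]
rail [0.61131224 0.02154226 0.022     ]
rail [0.47909388 0.01432552 0.022     ]
rail [ 0.61249608 -0.05679015  0.022     ]
rail [ 0.48347828 -0.06350482  0.022     ]
knobtop [ 0.55607094 -0.11933923  0.11      ] scene [ 0.55941377 -0.12019897  0.11      ] (array([ 0.55719425, -0.11904735,  0.10694478]), np.float64(0.001850111505963737))
stop front mid [ 0.60489402 -0.01764094  0.074     ] jawtop [ 0.46421444 -0.07983694  0.06      ]
```

```bash
cat >> h.py <<'E'
def to(x,y,z,phi):
    o=manip.observe(); C=R.from_quat(o['orientation']); f=np.radians(phi); c,s=np.cos(f),np.sin(f)
    G=R.from_matrix(np.array([[-s,c,0],[c,s,0],[0,0,-1]]))
    print('cm',(C.inv().apply(np.array([x,y,z])-o['tcp_pos'])*100).round(2),'deg',np.degrees((C.inv()*G).as_rotvec()).round(2),'pos',o['tcp_pos'].round(4))
E
python3 -c "
from h import *
to(.497,.3665,.22,-90)"
```

```text
cm [ 58.37 -82.62   3.66] deg [-7.000e-02  1.000e-02  1.735e+01] pos [ 0.1862 -0.5962  0.2556]
```

```bash
python3 -m jog '[58.4,-82.6,0,0,0,17.3,58.4,-82.6,0,0,0,17.3,58.4,-82.6,0,0,0,17.3,58.4,-82.6,0,0,0,17.3,58.4,-82.6,0,0,0,17.3,58.4,-82.6,0,0,0,17.3,58.4,-82.6,0,0,0,17.3,58.4,-82.6,0,0,0,17.3,58.4,-82.6,0,0,0,17.3,58.4,-82.6,0,0,0,17.3,58.4,-82.6,0,0,0,17.3,58.4,-82.6,0,0,0,17.3,58.4,-82.6,0,0,0,17.3,58.4,-82.6,0,0,0,17.3,58.4,-82.6,0,0,0,17.3,58.4,-82.6,0,0,0,17.3,58.4,-82.6,0,0,0,17.3,58.4,-82.6,0,0,0,17.3,58.4,-82.6,0,0,0,17.3,58.4,-82.6,0,0,0,17.3]' 1
python3 -c "
from h import *
to(.497,.3665,.22,-90)"
```

```text
time_s: 1.77
tcp_pos: [0.4424, 0.1987, 0.2564]
orientation: [1.0, 0.001, -0.0, -0.001]
contact_force: [1.0, -1.2, -0.0]
width: 0.992
cm [  5.49 -16.76   3.66] deg [-0.06  0.03  0.09] pos [0.4424 0.1987 0.2564]
```

```bash
python3 -m jog '[5.5,-16.8,3.5,0,0,0,5.5,-16.8,3.5,0,0,0,5.5,-16.8,3.5,0,0,0,5.5,-16.8,3.5,0,0,0,5.5,-16.8,3.5,0,0,0,5.5,-16.8,3.5,0,0,0,5.5,-16.8,3.5,0,0,0,5.5,-16.8,3.5,0,0,0]'
python3 - <<'E'
from h import *
to(.497,.3665,.084,-90)
t=manip.get_image('top')[150:260,130:290]; s=manip.get_image('scene')[40:220,310:460]
B=np.zeros((540,800,3),np.uint8); B[:275,:400]=cv2.resize(t,None,fx=2.5,fy=2.5); B[:450,410:785]=cv2.resize(s,None,fx=2.5,fy=2.5)
cv2.imwrite('pics/p1.png',B)
E
```

```text
time_s: 2.43
tcp_pos: [0.4966, 0.3656, 0.2214]
orientation: [1.0, 0.001, -0.001, 0.0]
contact_force: [-0.5, -0.4, 0.3]
width: 0.999
cm [ 0.06 -0.09 13.74] deg [0.   0.08 0.08] pos [0.4966 0.3656 0.2214]
```

View pics/p1.png

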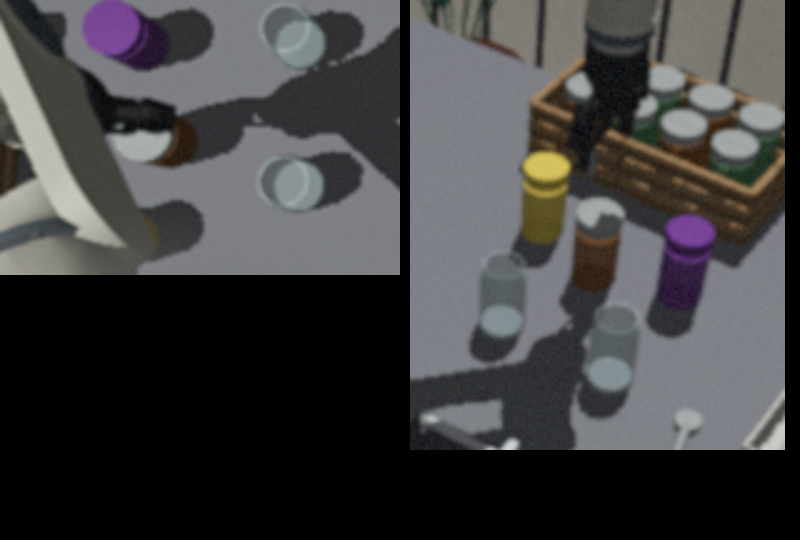

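The gripper is above the lidded jar with both fingers clear of the neighbours. I'll descend and watch the force.

```bash
python3 -m jog '[0.1,-0.1,3,0,0,0,0.1,-0.1,6,0,0,0,0.1,-0.1,8,0,0,0,0.1,-0.1,9,0,0,0,0.1,-0.1,10,0,0,0,0.1,-0.1,11,0,0,0,0.1,-0.1,12,0,0,0,0.1,-0.1,13,0,0,0,0.1,-0.1,13.7,0,0,0,0.1,-0.1,13.7,0,0,0]'
python3 -m jog '[0,0,0,0,0,0,0,0,0,0,0,0,0,0,0,0,0,0,0,0,0,0,0,0,0,0,0,0,0,0,0,0,0,0,0,0,0,0,0,0,0,0,0,0,0,0,0,0,0,0,0,0,0,0,0,0,0,0,0,0]' -0.9 35
```

```text
time_s: 3.37
tcp_pos: [0.4972, 0.3661, 0.0836]
orientation: [1.0, 0.0, -0.001, 0.0]
contact_force: [0.5, -0.0, -0.6]
width: 1.003
time_s: 4.2
tcp_pos: [0.4975, 0.3665, 0.0841]
orientation: [1.0, 0.0, -0.001, -0.0]
contact_force: [-0.4, 2.1, 5.3]
width: 0.718
```

```bash
python3 -m jog '[0,0,-1,0,0,0,0,0,-3,0,0,0,0,0,-5,0,0,0,0,0,-8,0,0,0,0,0,-11,0,0,0,0,0,-14,0,0,0,0,0,-14,0,0,0,0,0,-14,0,0,0]'
python3 -c "
from h import *
to(.542,-.021,.22,-86.96)"
```

```text
time_s: 4.87
tcp_pos: [0.4982, 0.3665, 0.2257]
orientation: [1.0, 0.0, 0.0, -0.001]
contact_force: [-0.0, -0.4, -3.9]
width: 0.713
cm [ 4.37 38.75  0.51] deg [-0.09 -0.05 -3.02] pos [0.4982 0.3665 0.2257]
```

```bash
python3 -m jog '[0.2,1.5,0.5,0,0,0,0.5,4,0.5,0,0,-1,0.8,7,0.5,0,0,-2,1.1,10,0.5,0,0,-3,1.5,13,0.5,0,0,-3,1.8,16,0.5,0,0,-3,2.1,19,0.5,0,0,-3,2.5,22,0.5,0,0,-3,2.8,25,0.5,0,0,-3,3.2,28,0.5,0,0,-3,3.5,31,0.5,0,0,-3,3.8,34,0.5,0,0,-3,4.1,36.5,0.5,0,0,-3,4.4,38,0.5,0,0,-3,4.4,38.7,0.5,0,0,-3,4.4,38.7,0.5,0,0,-3,4.4,38.7,0.5,0,0,-3,4.4,38.7,0.5,0,0,-3]'
python3 - <<'E'
from h import *
to(.542,-.021,.0965,-86.96)
t=manip.get_image('top')[110:240,270:430]; s=manip.get_image('scene')[120:300,250:400]
B=np.zeros((540,800,3),np.uint8); B[:325,:400]=cv2.resize(t,None,fx=2.5,fy=2.5); B[:450,410:785]=cv2.resize(s,None,fx=2.5,fy=2.5)
cv2.imwrite('pics/p2.png',B)
E
```

```text
time_s: 6.37
tcp_pos: [0.5416, -0.0198, 0.2193]
orientation: [1.0, 0.027, -0.0, -0.001]
contact_force: [0.3, -0.3, -2.9]
width: 0.719
cm [ 0.04  0.15 12.28] deg [-0.11  0.03  0.01] pos [ 0.5416 -0.0198  0.2193]
```

View pics/p2.png

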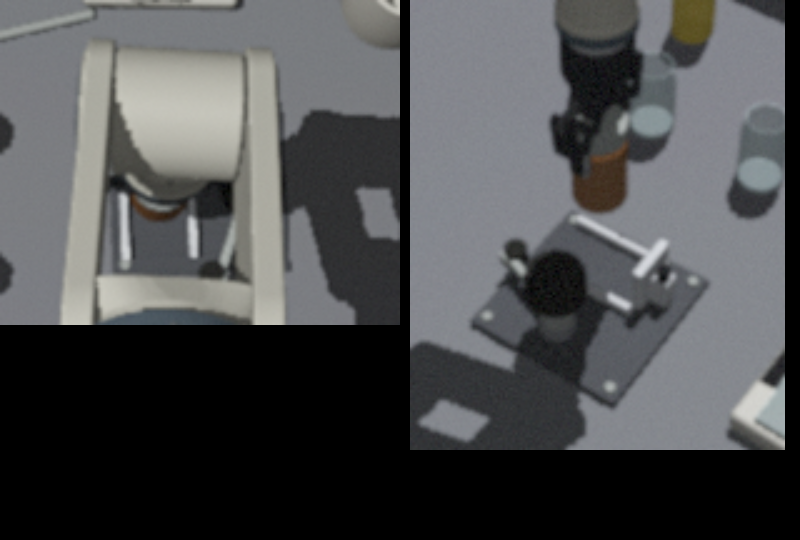

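The jar hangs upright above the lane, between the rails in the top view. I'll lower it to just above rail height first, then settle it down.

```bash
python3 -m jog '[0,0.1,2,0,0,0,0,0.1,4,0,0,0,0,0.1,6,0,0,0,0,0.1,7.5,0,0,0,0,0.1,9,0,0,0,0,0.1,10,0,0,0,0,0.1,10.5,0,0,0,0,0.1,10.5,0,0,0,0,0.1,10.5,0,0,0]'
python3 - <<'E'
from h import *
to(.542,-.021,.0945,-86.96)
t=manip.get_image('top')[150:230,300:400]; s=manip.get_image('scene')[150:290,270:380]
B=np.zeros((560,800,3),np.uint8); B[:280,:350]=cv2.resize(t,None,fx=3.5,fy=3.5); B[:560,355:795]=cv2.resize(s,None,fx=4,fy=4)
cv2.imwrite('pics/p3.png',B)
E
```

```text
time_s: 7.22
tcp_pos: [0.5423, -0.0201, 0.1151]
orientation: [1.0, 0.027, 0.0, -0.001]
contact_force: [0.1, 0.5, -4.4]
width: 0.719
cm [-0.04  0.09  2.06] deg [-0.1  -0.04  0.07] pos [ 0.5423 -0.0201  0.1151]
```

View pics/p3.png

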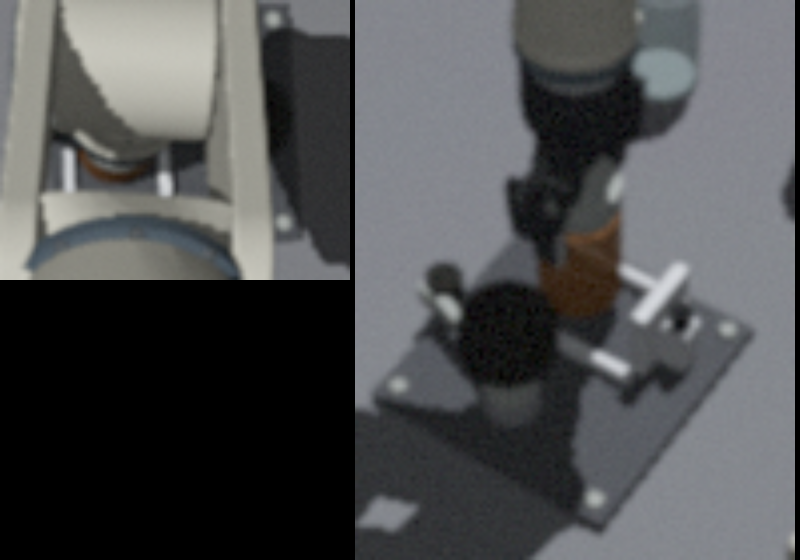

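The jar is centred between the rails and about 20 mm above the floor.

```bash
python3 -m jog '[0,0.1,0.5,0,0,0,0,0.1,1,0,0,0,0,0.1,1.5,0,0,0,0,0.1,1.8,0,0,0,0,0.1,1.8,0,0,0,0,0.1,1.8,0,0,0]'
python3 -m jog '[0,0,0.1,0,0,0,0,0,0.1,0,0,0,0,0,0.2,0,0,0,0,0,0.2,0,0,0]'
```

```text
time_s: 7.82
tcp_pos: [0.5426, -0.0212, 0.0973]
orientation: [1.0, 0.027, 0.001, -0.001]
contact_force: [0.5, -0.2, -3.6]
width: 0.719
time_s: 8.15
tcp_pos: [0.5426, -0.0212, 0.0953]
orientation: [1.0, 0.027, 0.001, -0.001]
contact_force: [-1.6, -0.1, -3.9]
width: 0.72
```

```bash
python3 -m jog '[0,0,0.05,0,0,0,0,0,0.1,0,0,0,0,0,0.1,0,0,0]'
python3 -m jog '[0,0,0.05,0,0,0,0,0,0.1,0,0,0,0,0,0.1,0,0,0]'
```

```text
time_s: 8.4
tcp_pos: [0.5426, -0.0212, 0.0942]
orientation: [1.0, 0.027, 0.001, -0.001]
contact_force: [-0.0, -1.3, -3.7]
width: 0.72
time_s: 8.65
tcp_pos: [0.5428, -0.0212, 0.0941]
orientation: [1.0, 0.027, 0.001, -0.001]
contact_force: [-1.9, 0.3, 7.1]
width: 0.716
```

```bash
python3 -m jog '[0,0,0,0,0,0,0,0,0,0,0,0,0,0,0,0,0,0,0,0,0,0,0,0,0,0,0,0,0,0]' 0.8
python3 -m jog '[0,0,-0.5,0,0,0,0,0,-1.5,0,0,0,0,0,-3,0,0,0,0,0,-5,0,0,0,0,0,-8,0,0,0,0,0,-11,0,0,0,0,0,-12,0,0,0,0,0,-12,0,0,0]'
python3 -c "
from h import *
to(.557,-.12,.2,0)"
```

```text
time_s: 9.07
tcp_pos: [0.5429, -0.0212, 0.0941]
orientation: [1.0, 0.027, 0.001, -0.001]
contact_force: [1.0, -0.6, -0.5]
width: 0.9
time_s: 9.73
tcp_pos: [0.5446, -0.0215, 0.2178]
orientation: [1.0, 0.027, 0.004, -0.001]
contact_force: [0.4, 0.4, -0.7]
width: 0.904
cm [0.7  9.91 1.77] deg [  0.29  -0.41 -86.9 ] pos [ 0.5446 -0.0215  0.2178]
```

```bash
python3 -m jog '[0.7,9.9,1,0.3,-0.4,-97,0.7,9.9,1,0.3,-0.4,-97,0.7,9.9,1,0.3,-0.4,-97,0.7,9.9,1,0.3,-0.4,-97,0.7,9.9,1,0.3,-0.4,-97,0.7,9.9,1,0.3,-0.4,-97,0.7,9.9,1,0.3,-0.4,-97,0.7,9.9,1,0.3,-0.4,-97,0.7,9.9,1,0.3,-0.4,-97,0.7,9.9,1,0.3,-0.4,-97,0.7,9.9,1,0.3,-0.4,-97,0.7,9.9,1,0.3,-0.4,-97,0.7,9.9,1,0.3,-0.4,-97,0.7,9.9,1,0.3,-0.4,-97,0.7,9.9,1,0.3,-0.4,-97,0.7,9.9,1,0.3,-0.4,-97,0.7,9.9,1,0.3,-0.4,-97,0.7,9.9,1,0.3,-0.4,-97]' 1
python3 - <<'E'
from h import *
to(.557,-.1195,.086,10)
t=manip.get_image('top')[130:240,290:430]; s=manip.get_image('scene')[150:290,250:380]
B=np.zeros((560,800,3),np.uint8); B[:220,:280]=cv2.resize(t,None,fx=2,fy=2); B[:560,280:800]=cv2.resize(s,None,fx=4,fy=4)
cv2.imwrite('pics/p4.png',B)
print(proj('scene',onz('scene',320,200,0)), 'expect lid',proj('scene',[.543,-.021,.125]),'knob',proj('scene',[.557,-.1195,.11]))
E
```

```text
time_s: 11.23
tcp_pos: [0.5568, -0.1199, 0.2073]
orientation: [0.643, 0.766, -0.0, -0.0]
contact_force: [-0.3, 0.5, -0.3]
width: 1.002
cm [ 0.04  0.03 12.13] deg [-0.02  0.01 -0.03] pos [ 0.5568 -0.1199  0.2073]
[320. 200.] expect lid [324.90611774 200.96196287] knob [307.05902146 229.01044155]
```

View pics/p4.png

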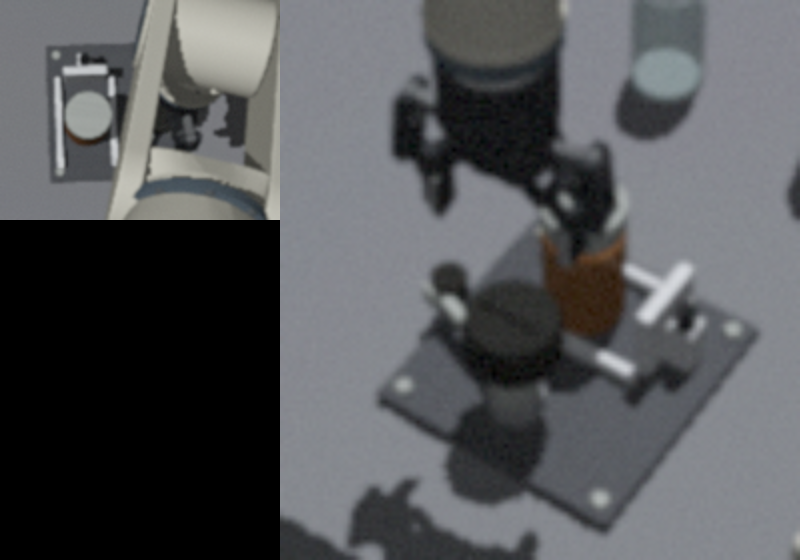

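The jar stands upright in the lane with the knob at home, and the gripper is above the knob. I'll go down and grip it.

```bash
python3 -m jog '[0.1,0.1,2.5,0,0,0,0.1,0.1,5,0,0,0,0.1,0.1,7,0,0,0,0.1,0.1,8.5,0,0,0,0.1,0.1,9.5,0,0,0,0.1,0.1,10.5,0,0,0,0.1,0.1,11.5,0,0,0,0.1,0.1,12.1,0,0,0,0.1,0.1,12.1,0,0,0]'
python3 -c "
from bench import manip
o=manip.observe();print(o['contact_force'],o['torque'])"
python3 -m jog '[0,0,0,0,0,0,0,0,0,0,0,0,0,0,0,0,0,0,0,0,0,0,0,0,0,0,0,0,0,0,0,0,0,0,0,0,0,0,0,0,0,0,0,0,0,0,0,0]' -0.9 40
python3 -c "
from bench import manip
o=manip.observe();print(o['contact_force'],o['torque'],o['tcp_pos'])"
```

```text
time_s: 12.08
tcp_pos: [0.5572, -0.1187, 0.0855]
orientation: [0.643, 0.766, -0.0, -0.0]
contact_force: [-0.1, 0.1, -0.7]
width: 0.999
[-0.05429994  0.11717963 -0.69111019] [ 0.04545609 -0.03088998  0.05316167]
time_s: 12.75
tcp_pos: [0.5575, -0.1188, 0.0862]
orientation: [0.643, 0.766, -0.0, -0.0]
contact_force: [-0.9, 0.5, 6.4]
width: 0.764
[-0.92347873  0.52239699  6.38599871] [3.36858938e-04 5.24889892e-01 2.24909751e-03] [ 0.55746242 -0.1188037   0.08617919]
```

```bash
cat > f.py <<'E'
from h import *
o=manip.observe();a=[]
for _ in range(1): a.append(o['torque'][2])
y=R.from_quat(o['orientation']).as_matrix()[:,1];print('phi',np.degrees(np.arctan2(y[1],y[0])).round(2),'F',o['contact_force'].round(2),'M',o['torque'].round(3),'tcp',o['tcp_pos'].round(4))
E
python3 -m jog '[0,0,0,0,0,4,0,0,0,0,0,8,0,0,0,0,0,12,0,0,0,0,0,16,0,0,0,0,0,20,0,0,0,0,0,24,0,0,0,0,0,28,0,0,0,0,0,32,0,0,0,0,0,32,0,0,0,0,0,32]';python3 f.py
python3 -m jog '[0,0,0,0,0,1,0,0,0,0,0,2,0,0,0,0,0,3,0,0,0,0,0,4,0,0,0,0,0,5,0,0,0,0,0,6,0,0,0,0,0,7,0,0,0,0,0,8,0,0,0,0,0,8,0,0,0,0,0,8]';python3 f.py
```

```text
time_s: 13.58
tcp_pos: [0.558, -0.1188, 0.0863]
orientation: [0.828, 0.56, 0.0, 0.0]
contact_force: [3.4, -1.0, -2.3]
width: 0.765
phi -21.86 F [ 3.36 -0.95 -2.25] M [0.185 0.005 0.113] tcp [ 0.558  -0.1188  0.0863]
time_s: 14.42
tcp_pos: [0.5581, -0.1189, 0.0863]
orientation: [0.865, 0.501, 0.0, 0.0]
contact_force: [4.6, -2.9, -3.0]
width: 0.76
phi -29.86 F [ 4.55 -2.85 -3.02] M [0.167 0.018 0.199] tcp [ 0.5581 -0.1189  0.0863]
```

```bash
python3 -m jog '[0,0,0,0,0,1,0,0,0,0,0,2,0,0,0,0,0,3,0,0,0,0,0,4,0,0,0,0,0,5,0,0,0,0,0,6,0,0,0,0,0,6,0,0,0,0,0,6]';python3 f.py
python3 -m jog '[0,0,0,0,0,1,0,0,0,0,0,2,0,0,0,0,0,3,0,0,0,0,0,4,0,0,0,0,0,4,0,0,0,0,0,4]';python3 f.py
```

```text
time_s: 15.08
tcp_pos: [0.5582, -0.1189, 0.0863]
orientation: [0.89, 0.455, 0.0, 0.0]
contact_force: [5.4, -2.1, -3.6]
width: 0.758
phi -35.86 F [ 5.42 -2.08 -3.6 ] M [ 0.085 -0.114  0.409] tcp [ 0.5582 -0.1189  0.0863]
time_s: 15.58
tcp_pos: [0.5583, -0.119, 0.0863]
orientation: [0.906, 0.423, 0.0, 0.0]
contact_force: [4.0, -2.2, -4.6]
width: 0.76
phi -39.94 F [ 4.04 -2.19 -4.57] M [ 0.131 -0.063  0.379] tcp [ 0.5583 -0.119   0.0863]
```

```bash
python3 -m jog '[0,0,0,0,0,1,0,0,0,0,0,2,0,0,0,0,0,2]';python3 f.py
python3 -m jog '[0,0,0,0,0,1,0,0,0,0,0,2,0,0,0,0,0,2]';python3 f.py
```

```text
time_s: 15.83
tcp_pos: [0.5583, -0.119, 0.0863]
orientation: [0.914, 0.406, 0.0, 0.0]
contact_force: [3.9, -1.6, -5.2]
width: 0.762
phi -42.09 F [ 3.85 -1.56 -5.17] M [ 0.197 -0.088  0.369] tcp [ 0.5583 -0.119   0.0863]
time_s: 16.08
tcp_pos: [0.5584, -0.1191, 0.0863]
orientation: [0.921, 0.389, 0.0, 0.001]
contact_force: [5.0, -3.0, -5.0]
width: 0.764
phi -44.2 F [ 4.98 -3.02 -4.99] M [ 0.177 -0.078  0.618] tcp [ 0.5584 -0.1191  0.0863]
```

```bash
python3 -m jog '[0,0,0,0,0,0.5,0,0,0,0,0,1,0,0,0,0,0,1]';python3 f.py
python3 -m jog '[0,0,0,0,0,0.5,0,0,0,0,0,1,0,0,0,0,0,1]';python3 f.py
```

```text
time_s: 16.33
tcp_pos: [0.5583, -0.1191, 0.0863]
orientation: [0.925, 0.381, 0.0, 0.001]
contact_force: [3.7, -2.6, -4.0]
width: 0.761
phi -45.23 F [ 3.68 -2.62 -4.01] M [ 0.111 -0.12   0.778] tcp [ 0.5583 -0.1191  0.0863]
time_s: 16.58
tcp_pos: [0.5583, -0.1191, 0.0863]
orientation: [0.928, 0.373, 0.0, 0.001]
contact_force: [4.6, -2.9, -4.5]
width: 0.762
phi -46.25 F [ 4.6  -2.9  -4.45] M [ 0.256 -0.118  1.021] tcp [ 0.5583 -0.1191  0.0863]
```

```bash
python3 -m jog '[0,0,0,0,0,0.4,0,0,0,0,0,0.8,0,0,0,0,0,0.8,0,0,0,0,0,0.8]';python3 f.py
python3 -m jog '[0,0,0,0,0,0,0,0,0,0,0,0,0,0,0,0,0,0,0,0,0,0,0,0,0,0,0,0,0,0,0,0,0,0,0,0]';python3 f.py
```

```text
time_s: 16.92
tcp_pos: [0.5584, -0.1191, 0.0863]
orientation: [0.931, 0.366, 0.0, 0.001]
contact_force: [4.3, -1.9, -5.3]
width: 0.765
phi -47.04 F [ 4.32 -1.85 -5.34] M [ 0.262 -0.057  1.091] tcp [ 0.5584 -0.1191  0.0863]
time_s: 17.42
tcp_pos: [0.5583, -0.1191, 0.0863]
orientation: [0.93, 0.366, 0.0, 0.001]
contact_force: [4.4, -1.9, -3.9]
width: 0.764
phi -47.01 F [ 4.43 -1.88 -3.92] M [ 0.273 -0.051  1.126] tcp [ 0.5583 -0.1191  0.0863]
```

```bash
python3 -m jog '[0,0,0,0,0,0,0,0,0,0,0,0,0,0,0,0,0,0,0,0,0,0,0,0,0,0,0,0,0,0,0,0,0,0,0,0,0,0,0,0,0,0,0,0,0,0,0,0]';python3 f.py
python3 - <<'E'
from h import *
t=manip.get_image('top')[140:230,290:400]; s=manip.get_image('scene')[170:270,270:370]
B=np.zeros((500,800,3),np.uint8); B[:247,:302]=cv2.resize(t,(302,247)); B[:500,300:800]=cv2.resize(s,None,fx=5,fy=5)
cv2.imwrite('pics/p5.png',B)
E
```

```text
time_s: 18.08
tcp_pos: [0.5584, -0.1191, 0.0863]
orientation: [0.93, 0.367, 0.0, 0.001]
contact_force: [3.9, -3.2, -3.6]
width: 0.762
phi -47.0 F [ 3.91 -3.15 -3.64] M [ 0.337 -0.036  1.17 ] tcp [ 0.5584 -0.1191  0.0863]
```

View pics/p5.png

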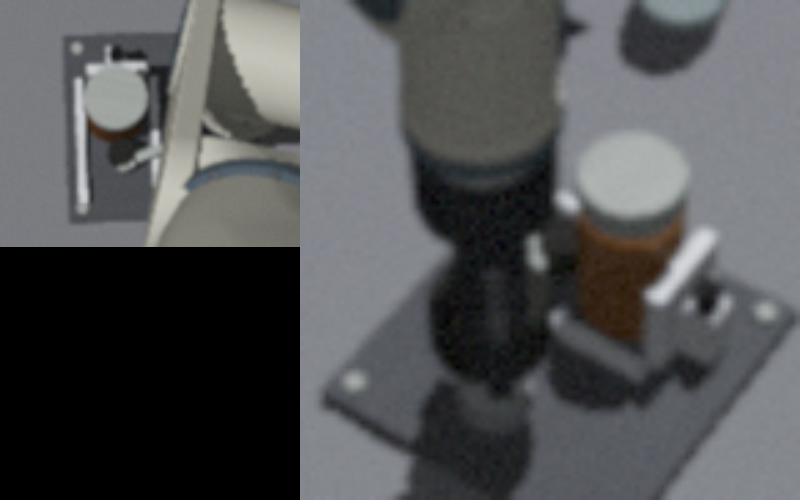

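The picture shows the jar upright and pinched between the roller and the back stop. The torque gives about 9.5 N, held for over a second. I'll turn the knob back and let it go.

```bash
python3 -m jog '[0,0,0,0,0,-2,0,0,0,0,0,-4,0,0,0,0,0,-8,0,0,0,0,0,-12,0,0,0,0,0,-16,0,0,0,0,0,-20,0,0,0,0,0,-24,0,0,0,0,0,-28,0,0,0,0,0,-32,0,0,0,0,0,-36,0,0,0,0,0,-40,0,0,0,0,0,-44,0,0,0,0,0,-48,0,0,0,0,0,-51,0,0,0,0,0,-52,0,0,0,0,0,-52]';python3 f.py
python3 -m jog '[0,0,0,0,0,0,0,0,0,0,0,0,0,0,0,0,0,0,0,0,0,0,0,0,0,0,0,0,0,0,0,0,0,0,0,0]' 1;python3 f.py
python3 -m jog '[0,0,-1,0,0,0,0,0,-2,0,0,0,0,0,-4,0,0,0,0,0,-7,0,0,0,0,0,-10,0,0,0,0,0,-13,0,0,0,0,0,-15,0,0,0,0,0,-15,0,0,0]'
python3 -c "
from h import *
to(.4,-.42,.27,-47)"
```

```text
time_s: 19.52
tcp_pos: [0.5575, -0.1188, 0.0862]
orientation: [0.676, 0.737, -0.001, 0.0]
contact_force: [-1.8, 1.1, 0.2]
width: 0.764
phi 4.94 F [-1.83  1.15  0.17] M [0.136 0.379 0.102] tcp [ 0.5575 -0.1188  0.0862]
time_s: 20.02
tcp_pos: [0.5576, -0.1188, 0.0863]
orientation: [0.676, 0.737, -0.0, 0.0]
contact_force: [-0.8, -0.2, 1.1]
width: 0.998
phi 4.91 F [-0.82 -0.18  1.07] M [ 0.046 -0.066 -0.005] tcp [ 0.5576 -0.1188  0.0863]
time_s: 20.68
tcp_pos: [0.5602, -0.1192, 0.2424]
orientation: [0.676, 0.737, 0.002, 0.004]
contact_force: [0.3, -0.2, 0.6]
width: 1.001
cm [-28.6  -18.51  -2.81] deg [ 5.100e-01 -2.000e-02  5.191e+01] pos [ 0.5602 -0.1192  0.2424]
```

Back off to the right for a clear view and final check.

```bash
python3 -m jog '[-3,-2,-3,0,0,5,-7,-4.5,-3,0,0,10,-10,-7,-3,0,0,16,-13,-9,-3,0,0,22,-16,-11,-3,0,0,28,-20,-13,-3,0,0,34,-23,-15,-3,0,0,40,-26,-17,-3,0,0,46,-28.6,-18.5,-3,0,0,52,-28.6,-18.5,-3,0,0,52,-28.6,-18.5,-3,0,0,52,-28.6,-18.5,-3,0,0,52]'
python3 - <<'E'
from h import *
t=manip.get_image('top'); s=manip.get_image('scene')
def lid(im,x0,y0,x1,y1,th=140):
    g=cv2.cvtColor(im,cv2.COLOR_BGR2HSV)[y0:y1,x0:x1]; return g
B=np.zeros((540,800,3),np.uint8); B[:270,:300]=cv2.resize(t[140:230,300:400],None,fx=3,fy=3,interpolation=2); B[:500,300:800]=cv2.resize(s[170:270,270:370],None,fx=5,fy=5,interpolation=2)
cv2.imwrite('pics/p6.png',B)
th=np.radians(3.04);O=np.array([.552,-.0205])
for n,im in(('top',t),):
    g=cv2.cvtColor(im,cv2.COLOR_BGR2HSV)
    c=cv2.HoughCircles(cv2.resize(im[150:210,310:365,1],None,fx=6,fy=6,interpolation=2),3,1.5,50,param1=100,param2=.7,minRadius=55,maxRadius=85)
    print(c)
    if c is not None:
        x,y,_=c[0][0]; p=onz('top',310+(x+.5)/6-.5,150+(y+.5)/6-.5,.125)[:2]-O; print('jar in opener',np.array([[np.cos(th),np.sin(th)],[-np.sin(th),np.cos(th)]])@p)
E
```

```text
time_s: 21.68
tcp_pos: [0.4, -0.4195, 0.2719]
orientation: [0.931, 0.366, 0.003, 0.002]
contact_force: [-0.0, 0.3, 0.1]
width: 0.999
[[[132.75 153.75  70.9 ]
  [128.25 276.75  84.1 ]
  [152.25 324.75  84.1 ]
  [128.25 221.25  84.1 ]
  [183.75 149.25  80.8 ]
  [134.25  92.25  66.55]
  [287.25 240.75  80.8 ]
  [152.25   6.75  67.9 ]
  [ 81.75 164.25  84.1 ]
  [311.25 294.75  80.8 ]
  [  2.25 219.75  67.15]
  [  8.25 278.25  60.4 ]
  [171.75 248.25  58.9 ]
  [ 89.25  24.75  55.9 ]
  [237.75 266.25  84.1 ]
  [ 30.75  53.25  80.2 ]
  [275.25 335.25  63.7 ]
  [  2.25 329.25  67.15]
  [255.75 116.25  60.25]
  [282.75 162.75  82.3 ]
  [ 59.25 113.25  82.45]
  [  2.25 102.75  71.8 ]
  [191.25  54.75  68.95]
  [ 62.25 281.25  75.85]
  [105.75 345.75  56.35]
  [243.75 215.25  58.45]
  [246.75  57.75  78.85]
  [ 17.25 168.75  69.7 ]
  [320.25 357.75  84.1 ]
  [204.75   3.75  72.1 ]
  [198.75 299.25  57.1 ]
  [329.25 188.25  83.2 ]]]
jar in opener [0.02207859 0.00399299]
```

View pics/p6.png

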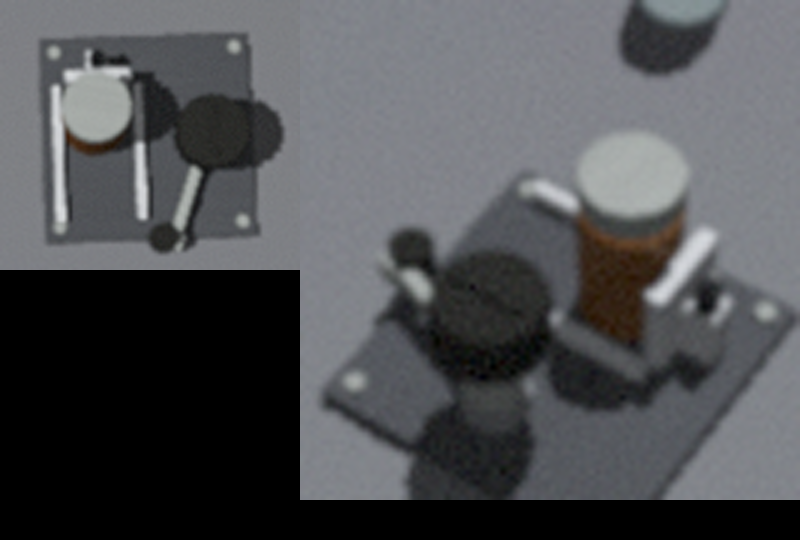

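The jar stands upright at about (22, 4) mm in the opener frame. The arm is back at home, touching nothing, and the gripper is clear.

```bash
python3 -c "
from bench import manip
print(manip.job_done())"
```

```text
the job is handed in; nothing more can be done
None
```

I stood the lidded jar in the lane and let go. I then turned the knob about 57° clockwise until the jaw pinned the jar against the back stop. I held it there for just over a second at about 9–10 N. That figure is the wrist torque of 1.09–1.17 N m less the knob's spring; there is no direct reading of the jaw force. I turned the knob back about 52° while still holding it, then let it go to spring the rest of the way.

**Last checks:**
- **Jar:** in the final pictures it stands upright at about x = 22 mm, y = 4 mm in the opener's frame, inside the allowed range.
- **Knob:** in the pictures the swing arm points to the front as it did at the start. I did not measure the knob's angle.
- **Robot:** the gripper was well clear and the contact force was about zero. The job was handed in at about 22 s.
- **Empty jars:** I never touched them, but I did not measure their positions again.

**Disagreements:** the two cameras differed by about 4 mm on the opener's position. The circle fit for the jar's final position was noisy, returning many false circles. I used its strongest circle, which matched the picture and the stop position I had estimated earlier.

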